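Pop the long battery pack out of its charging dock and put it in the carrier

ROBOT

A 6-joint arm with a two-finger parallel gripper is mounted at the origin on the work surface; the furniture and walls round the work are solid. World frame = base frame: x ahead of the robot, y to its left, z up, the work surface at z = 0. Lengths are in m, angles in degrees, forces in N, time in s.
With the tool pointing down it reaches from about 0.375 to 0.9 m from the base axis. Payload 3.1 kg.
Tool frame: the origin (TCP) lies at the very end of the fingers, on their centre line; the grasp point (between the pads) lies 19 mm behind it; z points along the fingers, y is the direction in which the jaws open and shut (so a half turn about z gives the same grasp; the last joint's range is limited). The gripper opens to 87 mm and grips with 3 to 60 N. Pads are 19 mm wide; open, the fingers measure 117 mm over their backs; the gripper's body (75 mm by 190 mm) begins 51 mm behind the grasp point.
Start: joints at [53.887, 30.224, 82.088, -0, 67.689, -10.227], TCP at [0.273, 0.562, 0.223] pointing down, gripper open.
Joint ranges: [-176.69, 176.69], [-43.24, 126.21], [12.49, 139.97], [-82, 262], [0, 151.66], [-163.58, 163.58]. Speed limits (degrees/s): [159.86, 159.86, 180, 180, 180, 180].

INTERFACE

Orientations are given as a 3x3 rotation matrix whose columns are the frame's x, y, z axes.
In Python, from rig import readout, capture, camera_model, bot, spot_in, regions_of gives the robot as it stands.
- The arm moves only by the tool send_rows, never from a script. Its argument "moves" is a list that holds one entry, the list of rows, each a list of 7 numbers: the turn, a rotation vector about the tool's x, y, z in degrees, then the shift along the tool's x, y, z in cm, then the opening, from -1 (shut) to 1 (fully open). A call has exactly 5 rows; each row shifts and turns the commanded pose from where the row before left it, along the tool's axes as they then stand; what a row does not reach is not made up. A row lasts 1/10 s, in which the tool goes at most 50 mm and 8.59 degrees, less where a joint would pass 70% of its speed; a pose out of reach is approached as far as the arm can. A call with a gripper value outside its range is refused whole. The fingers move at their own pace and stop on an object; the grip force is fixed at half the most. Time passes only in rows, so rows that do not move let the fingers close, or fill a call up. It gives the time, the measured TCP pose, the force and the opening at its end, in the units of the state.
- readout.read_state(): the state, without advancing time (a new reading comes with each control period).
- capture(name): name is "side" or "top" or "wrist"; returns the picture (420x560x3 uint8, blue, green, red); there is no depth.
- camera_model(name): a dict with "camera_matrix" (3x3 intrinsics, pixels), "pose" (4x4, takes a point from camera to world coordinates). Camera axes: x right, y up, looking along -z (the intrinsics and any distortion apply to the point x, -y, -z); pixel columns grow to the right and rows downward; lengths in m; the calibration is good to about 2 mm. A picture is of the moment at which its call begins: read the wrist's pose just before it. camera_model takes no time and is no camera call; for the wrist camera it gives the pose at the moment of the call.
- bot.hand_in(): hands the job in, once; it reports no verdict.
Trained networks look in the newest picture that a camera, given by its name, has taken for a name from the list of things; names that differ only in an ending like _2 or _b are one class to them, and where a whole thing is asked for, a point or a joint stands for the part that bears it (a point fixed in the world has none). Each returns a list of dicts, best first, with "p" (0 to 1); they miss things now and then, are a little off and sometimes report something else, mostly with a low value. They report only what shows in the picture. A call takes as long as a camera call. They do not tell look-alikes from the thing itself.
- spot_in(camera, thing): "location" ([x, y, z] in m, in world coordinates, good to about 4 mm: the middle of the surface that is visible of it).
- regions_of(camera, thing): "mask" (420x560 bool, what is visible of it).
The state is a dict: "time_s": time; "joint_positions": joint angles; "qvel": joint speeds; "tau": joint torques, N m; "position": TCP position; "tcp_rot": TCP orientation; "force": force on the tool from outside, world axes, zero at the start; "moment": the same for the moment, N m; "opening": opening from 0.0 (shut) to 1.0 (fully open).
Only numpy, scipy, OpenCV 4.12 (cv2) and the standard library are available. Lean on these libraries where they do the work, as an engineer would, in place of code of your own. Each camera call takes 0.05 s, during which the arm holds its last target. There are 200 camera calls.

TASK

Press the longer of the two battery packs down in its charging dock until the latch lets go and it springs up, then lift it out and stand it upright on the floor of the carrier's empty cell, without dropping it. Leave the shorter pack latched in its own dock and do not disturb the other things on the bench.

Things in the scene. Friction and masses are not known exactly. Their poses are not given: they have to be found in the camera images.
- pack_long_center (a point): centre (36 mm above its underside) of the LONG battery pack, the one to take: loose black upright block 60 mm long (x) x 34 mm thick (y) x 72 mm high to its flat shoulder, about 0.2 kg; on top a round grey tapered push button, 20 mm wide at its flat top, which lies 43 mm above this point. Latched, its shoulder is level with the dock's rim: only the button stands proud, nothing to grip
- dock_long: charging dock of the long pack: a fixed upright grey box 91 x 65 mm, 92 mm high to its rim, with an open well 63 x 37 mm in the middle of its top; origin on the bench under the well's centre, x along the pack's length, y across it, z up
- carriage_long (a joint): spring carriage under the long pack (m, up): 0 latched, -0.010 pressed to the stop, +0.038 sprung up. Pressing the button down 7 to 8 mm (6 to 10 N) frees the latch; the pack follows the finger up in half a second, its shoulder then 38 mm above the rim: grip it across its thickness, draw it straight up (34 mm is still in the well). It does not latch again
- pack_short_center (a point): centre (36 mm above its underside) of the SHORT battery pack, to be left alone: same as the long one in every way but 40 mm long
- dock_short: charging dock of the short pack: fixed, 71 x 65 mm, 92 mm high, origin and axes as for the long one
- carriage_short (a joint): spring carriage under the short pack, values as for the long one; must stay latched at 0
- carrier: low open grey carrier, fixed, 152 mm long (its x) x 53 mm wide (its y), walls 30 mm high and 4 mm thick, floor 4 mm thick, with two cells side by side along x, each 70 x 45 mm inside; origin on the bench under its centre; a spare pack stands in the cell at -x, the cell at +x is empty
- empty_cell (a point): middle of the floor (top face, 4 mm above the bench) of the carrier's empty cell; axes as the carrier: the pack's length goes along x (either way round), its thickness along y
- pack_spare_center (a point): centre (36 mm above its underside) of a spare battery pack, same as the long one, standing loose in the carrier's other cell; leave it there
- tape_roll: roll of tape lying flat, 103 mm wide, 48 mm high; origin at its underside; bystander
- beaker: white cup, 58 mm wide, 61 mm high; origin at its underside; bystander
- spanner: spanner lying flat, 188 mm long; bystander
- marker: felt marker lying flat, 133 mm long, 16 mm thick; bystander
Not all that is in view belongs to the job. Leave any orange or turquoise look-alike of the part that bears pack_short_center alone.

How it is judged:
By the outcome, as a careful person would: the job done as asked, in the order asked, and still so for the second after the job is handed in, with the robot touching nothing.
It also fails if it takes over 40 s, if anything falls off the work surface, if the arm or the gripper's body presses on something with over 40 N, if the wrist force passes 120 N, or if a joint passes its speed limit or range.

## Working session

There is one attempt and no reset: what is moved stays moved. The work goes in short steps, Python scripts to look and compute and a tool call to move; the robot and the scene stay as the last step left them, time stands still between calls to the robot, and variables do not carry over. Pictures are saved under pics/ and viewed, about 8 in all and at most 12, crops included, and the job is handed in when it is done.

Besides the shell and the picture viewer there is one more tool, called by a JSON object that holds its "method" and its "body". send_rows: Moves the arm, as the interface text tells. Its arguments: {"type":"object","properties":{"moves":{"type":"array","items":{"type":"array","items":{"type":"array","items":{"type":"number"}}}}},"required":["moves"]}

```bash
ls; mkdir -p pics
python3 - <<'E'
from rig import *
import cv2,numpy as np
s=readout.read_state();print(s)
for n in("top","side"):
    im=capture(n);cv2.imwrite(f"pics/{n}0.png",im)
    m=camera_model(n);print(n,m)
    for t in("pack_long_center","pack_short_center","dock_long","dock_short","carrier","pack_spare_center"):
        print(t,[(np.round(d["location"],3).tolist(),round(d["p"],2)) for d in spot_in(n,t)])
E
```

```text
pics
{'time_s': 0.0, 'joint_positions': array([ 5.38882242e+01,  3.02777850e+01,  8.21560338e+01,  2.97081941e-04,
        6.76862463e+01, -1.02259773e+01]), 'qvel': array([-0.03699186, -0.05500746, -0.08957988,  0.06437307,  0.00328662,
       -0.02345951]), 'tau': array([-1.60091059e-05, -4.40025187e+01, -1.76596588e+01,  6.34339848e-02,
        5.80392906e-02, -1.50020733e-04]), 'position': array([0.27239393, 0.56172571, 0.22158622]), 'tcp_rot': array([[-8.99664923e-01,  4.36579306e-01, -1.23890141e-03],
       [ 4.36580902e-01,  8.99663415e-01, -1.69008567e-03],
       [ 3.76737837e-04, -2.06139149e-03, -9.99997804e-01]]), 'force': array([-0.48275729, -0.05152882,  0.53226729]), 'moment': array([-0.02171516, -0.00981339,  0.00811619]), 'opening': 0.9995358900219021}
top {'camera_matrix': array([[545.20865904,   0.        , 282.57620574],
       [  0.        , 545.20865904, 209.37223865],
       [  0.        ,   0.        ,   1.        ]]), 'pose': array([[-0.01945686,  0.9970982 , -0.07359766,  0.25317348],
       [-0.99974756, -0.02023011, -0.00977552, -0.01612313],
       [-0.0
[... 543 characters left out ...]
   [  0.        ,   0.        ,   1.        ]]), 'pose': array([[ 0.91406751,  0.22063129, -0.34029754, -0.03620574],
       [-0.40513884,  0.45842355, -0.79101856, -0.94052326],
       [-0.01852304,  0.86091212,  0.50841638,  0.67265846],
       [ 0.        ,  0.        ,  0.        ,  1.        ]])}
pack_long_center []
pack_short_center [([0.344, 0.036, 0.057], 0.95), ([0.175, 0.299, 0.044], 0.95), ([0.456, 0.039, 0.092], 0.63)]
dock_long [([0.348, 0.3, 0.064], 0.69)]
dock_short [([0.449, 0.011, 0.073], 0.86)]
carrier [([0.415, 0.176, 0.019], 0.58), ([0.46, 0.039, 0.091], 0.38)]
pack_spare_center [([0.355, 0.185, 0.053], 0.82), ([0.377, -0.349, 0.038], 0.51), ([0.412, 0.176, 0.021], 0.24)]
```

View pics/top0.png

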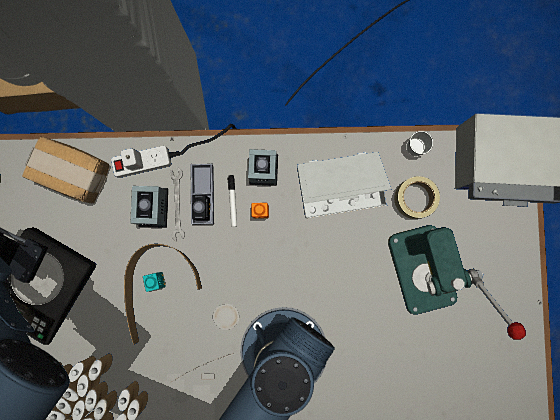

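View pics/side0.png

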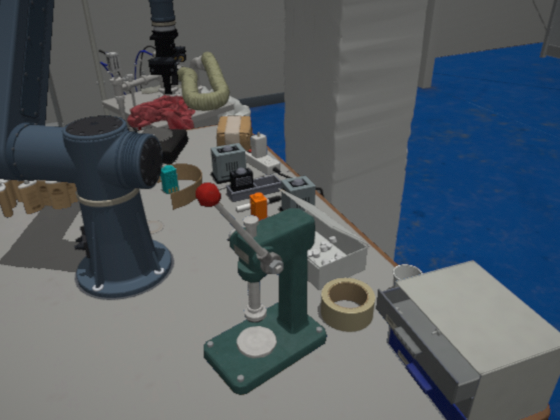

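The top view shows four candidates and one look-alike pair:
- Left dock at (149,206), probably the long pack.
- Upper dock at (263,167), probably the short pack.
- Spare pack in the carrier at (202,207), with the empty cell at (202,180).
- Orange (260,211) and turquoise (153,282) blocks, which are decoys.

The side view agrees. Next I'll take a close crop to check the choice.

```bash
cat > h.py <<'E'
from rig import *
import cv2,numpy as np
from scipy.spatial.transform import Rotation as R
def ray(n,uv,m=None):
    m=m or camera_model(n);K=m["camera_matrix"];P=np.array(m["pose"])
    d=np.linalg.inv(K)@[uv[0],uv[1],1];d=P[:3,:3]@(d*[1,-1,-1]);return P[:3,3],d
def at_z(n,uv,z,m=None):
    o,d=ray(n,uv,m);return o+d*(z-o[2])/d[2]
def proj(n,X,m=None):
    m=m or camera_model(n);P=np.array(m["pose"]);c=P[:3,:3].T@(np.asarray(X)-P[:3,3])*[1,-1,-1]
    u=m["camera_matrix"]@c;return u[:2]/u[2]
def goto(X,yaw=None):
    """shift (cm) and z-turn (deg) in tool axes to reach X, tool y along yaw (deg, mod 180)"""
    s=readout.read_state();r=s["tcp_rot"];d=r.T@(np.asarray(X)-s["position"])*100
    y=np.degrees(np.arctan2(r[1,1],r[0,1]));print("pos",s["position"].round(4),"yaw_y",y.round(2),"t",s["time_s"],"shift cm",d.round(2))
    if yaw is not None: print("turn about tool z", -((yaw-y+90)%180-90))
    # level correction
    print("tool z axis",r[:,2].round(4),"F",s["force"].round(1),"open",s["opening"])
E
python3 - <<'E'
from h import *
im=cv2.imread("pics/top0.png")[130:250,110:300];cv2.imwrite("pics/c1.png",cv2.resize(im,None,fx=4,fy=4,interpolation=cv2.INTER_CUBIC))
s=readout.read_state();m=camera_model("wrist");r=s["tcp_rot"]
print((r.T@(m["pose"][:3,3]-s["position"])).round(4),(r.T@m["pose"][:3,:3]).round(3),m["camera_matrix"].round(1))
goto([.365,.31,.3],90)
E
```

```text
[ 7.430e-02 -1.000e-04 -1.624e-01] [[ 0.     0.961  0.275]
 [ 1.    -0.    -0.   ]
 [-0.     0.275 -0.961]] [[295.    0.  275.3]
 [  0.  295.  209.6]
 [  0.    0.    1. ]]
pos [0.2728 0.5623 0.2226] yaw_y 64.11 t 0.7 shift cm [-19.31 -18.67  -7.74]
turn about tool z -25.8857310690572
tool z axis [ 1.e-04  1.e-04 -1.e+00] F [-0.5  0.3  0.2] open 1.0007016472080836
```

View pics/c1.png

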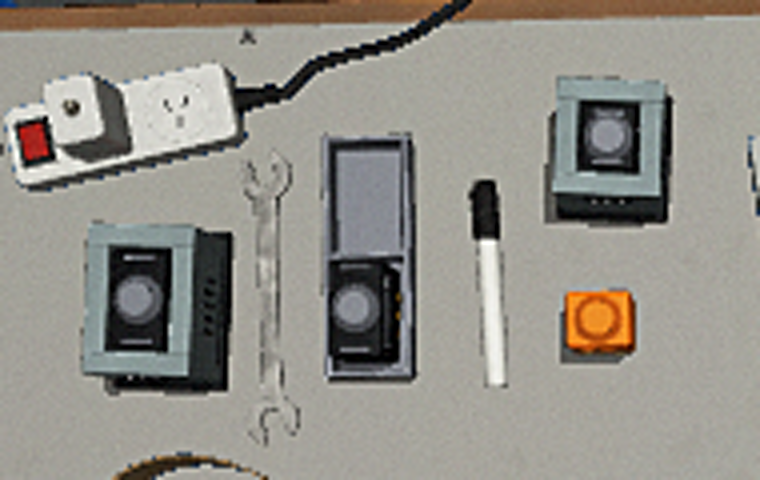

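The crop settles it. The left dock at crop (138,298) holds the long black pack, and the upper right one at (608,135) holds the short pack. The empty cell is at crop (370,190). I'll move over the long dock.

{"method": "send_rows", "body": {"moves": [[[0,0,0,-3.3,-3.2,0,1],[0,0,0,-3.3,-3.2,0,1],[0,0,0,-3.3,-3.2,0,1],[0,0,0,-3.3,-3.2,0,1],[0,0,0,-3.3,-3.2,0,1]]]}}

```text
time_s: 1.2
position: [0.3519, 0.3448, 0.2228]
tcp_rot: [[-0.9, 0.436, 0.001], [0.436, 0.9, 0.0], [-0.001, 0.001, -1.0]]
force: [1.1, 0.2, -0.1]
opening: 0.995
```

{"method": "send_rows", "body": {"moves": [[[0,0,0,-2,-2,0,1],[0,0,-8.5,0,0,0,1],[0,0,-8.5,0,0,0,1],[0,0,-8.5,0,0,0,1],[0,0,0,0,0,0,1]]]}}

```text
time_s: 1.7
position: [0.3609, 0.3195, 0.2228]
tcp_rot: [[-1.0, 0.007, 0.0], [0.007, 1.0, 0.0], [-0.0, 0.0, -1.0]]
force: [0.1, 0.2, -0.4]
opening: 0.999
```

```bash
cat > look.py <<'E'
from h import *
import sys
k=sys.argv[1]
s=readout.read_state();m=camera_model("wrist");im=capture("wrist");cv2.imwrite(f"pics/w{k}.png",im);np.savez(f"w{k}.npz",K=m["camera_matrix"],pose=m["pose"])
goto([.365,.31,.2],90)
for t in sys.argv[2:]:
    print(t,[(np.round(d["location"],3).tolist(),round(d["p"],2)) for d in spot_in("wrist",t)])
E
python3 look.py 1 pack_long_center dock_long carrier pack_spare_center
```

```text
pos [0.3608 0.3196 0.2227] yaw_y 89.43 t 1.75 shift cm [-0.43 -0.96  2.27]
turn about tool z -0.5693595772958275
tool z axis [ 4.e-04  3.e-04 -1.e+00] F [-0.3  0.6 -0.5] open 0.9977750845856204
pack_long_center [([0.361, 0.325, 0.095], 0.85)]
dock_long [([0.356, 0.328, 0.094], 0.92), ([0.359, 0.267, 0.006], 0.2)]
carrier [([0.416, 0.208, 0.014], 0.59)]
pack_spare_center [([0.358, 0.214, 0.073], 0.59), ([0.415, 0.211, 0.017], 0.16)]
```

View pics/w1.png

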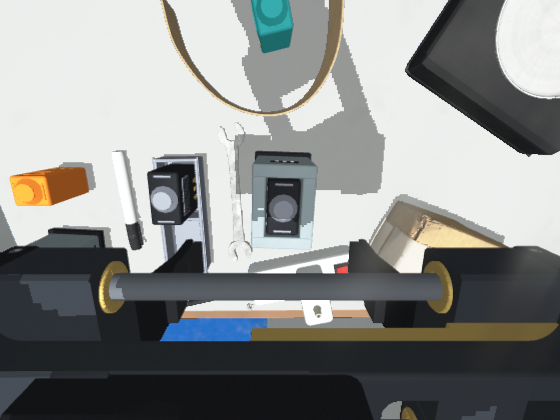

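The wrist view shows the long dock at (284,205), with its button at about (284,208). The spare is at (165,195), and the empty cell is partly behind the finger at (180,265). Next I'll triangulate the button and get the yaw.

```bash
cat >> h.py <<'E'
def tri(a,b):
    (o1,d1),(o2,d2)=a,b;A=np.c_[d1,-d2];t=np.linalg.lstsq(A,o2-o1,rcond=None)[0]
    p,q=o1+d1*t[0],o2+d2*t[1];return (p+q)/2,np.linalg.norm(p-q)
def saved(k):
    z=np.load(f"w{k}.npz");return dict(camera_matrix=z["K"],pose=z["pose"])
E
python3 - <<'E'
from h import *
w=saved(1);iw=cv2.imread("pics/w1.png");it=cv2.imread("pics/top0.png")
for r in regions_of("wrist","dock_long")[:1]:
    mk=r["mask"].astype(np.uint8);print("dock",cv2.boundingRect(mk))
    g=cv2.cvtColor(iw,cv2.COLOR_BGR2GRAY)
    top=((g>100)&(g<215)&(mk>0)).astype(np.uint8)
    c=max(cv2.findContours(top,0,1)[0],key=cv2.contourArea)
    # top face outline on z=.092
    P=np.array([at_z("wrist",p[0],.092,w)[:2] for p in c]).astype(np.float32)
    print("dock top rect z.092",cv2.minAreaRect(P))
    blk=((g<80)).astype(np.uint8);blk[:178]=0;blk[237:]=0;blk[:,:264]=0;blk[:,302:]=0
    c=max(cv2.findContours(blk,0,1)[0],key=cv2.contourArea)
    P=np.array([at_z("wrist",p[0],.092,w)[:2] for p in c]).astype(np.float32)
    print("well rect",cv2.minAreaRect(P))
a=cv2.resize(iw[140:260,140:330],None,fx=4,fy=4,interpolation=cv2.INTER_CUBIC)
cv2.imwrite("pics/c2.png",a)
uvt=[144.5,204.5];uvw=[284,207]
print(at_z("top",uvt,.099),at_z("wrist",uvw,.099,w),tri(ray("top",uvt),ray("wrist",uvw,w)))
E
```

```text
dock (251, 151, 67, 99)
dock top rect z.092 ((0.36103111505508423, 0.3273269832134247), (0.0645715594291687, 0.08198743313550949), 88.33043670654297)
well rect ((0.367640882730484, 0.32607874274253845), (0.035535313189029694, 0.06101744621992111), 87.62921142578125)
[0.36679703 0.32536805 0.099     ] [0.36579671 0.32764078 0.099     ] (array([0.36773776, 0.3276725 , 0.09107676]), np.float64(0.0006249699042132559))
```

View pics/c2.png

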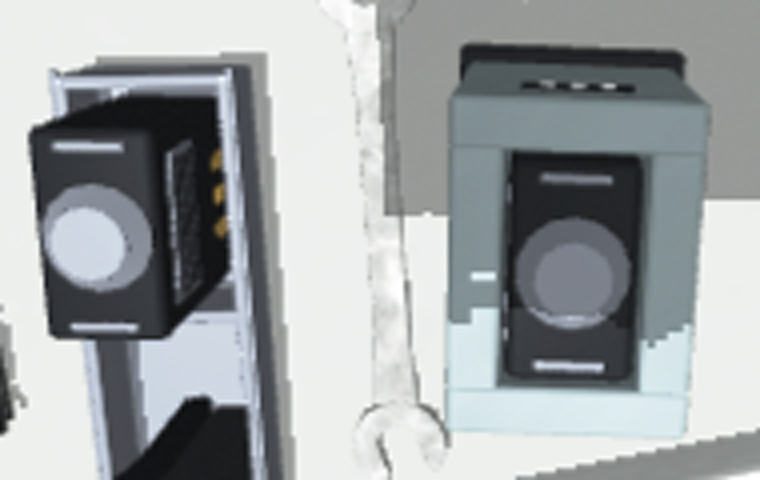

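Run:
```python
from h import *
w=saved(1)
f=lambda p:(p[0]/4+140-.4,p[1]/4+140-.4)
for nm,q in dict(well=[(500,150),(643,150),(638,388),(498,385)],outer=[(450,98),(708,103),(688,435),(447,430)]).items():
    P=np.array([at_z("wrist",f(p),.092,w)[:2] for p in q]);print(nm,P.mean(0),cv2.minAreaRect(P.astype(np.float32)))
    e=[P[2]-P[1],P[3]-P[0]];print([np.degrees(np.arctan2(v[1],v[0])) for v in e], [np.degrees(np.arctan2(v[1],v[0])) for v in (P[0]-P[1],P[3]-P[2])])
print(at_z("wrist",f((574,279)),.099,w),tri(ray("top",[144.3,204]),ray("wrist",f((574,279)),w)))
goto([.3675,.3265,.11],88.3)
```

```text
well [0.36827015 0.32580471] ((0.368480384349823, 0.32555294036865234), (0.037151847034692764, 0.06370459496974945), 89.5814437866211)
[np.float64(-0.27328384400295236), np.float64(-1.4781959867590704)] [np.float64(-90.41857014725332), np.float64(-91.72639215489829)]
outer [0.36868892 0.32667608] ((0.36865127086639404, 0.3264780044555664), (0.06471296399831772, 0.08895548433065414), 88.33045196533203)
[np.float64(-1.6695438895542294), np.float64(-2.183555312357713)] [np.float64(-91.5256601646496), np.float64(-91.69883063073286)]
[0.36825047 0.32673468 0.099     ] (array([0.36843912, 0.32654815, 0.09728862]), np.float64(0.0007358929793081463))
pos [0.3606 0.3197 0.2226] yaw_y 89.55 t 2.0 shift cm [-0.68  0.69 11.26]
turn about tool z 1.2549327452228454
tool z axis [ 0.  0. -1.] F [ 0.2 -0.2  1. ] open 0.9998097054211675
```

The button's triangulated height is z = 0.097, against 0.099 expected. The well measures 37 x 64 mm and the outer box 65 x 89 mm, which confirms the long dock at (0.3684, 0.3265). I'll close the fingers and come down over the button.

{"method": "send_rows", "body": {"moves": [[[0,0,1.2,-0.78,0.68,0,-1],[0,0,0,0,0,2.5,-1],[0,0,0,0,0,2.5,-1],[0,0,0,0,0,2.5,-1],[0,0,0,0,0,2.5,-1]]]}}

```text
time_s: 2.5
position: [0.3695, 0.3271, 0.1217]
tcp_rot: [[-1.0, 0.029, 0.001], [0.029, 1.0, 0.001], [-0.001, 0.001, -1.0]]
force: [1.1, 0.1, -0.2]
opening: 0.632
```

{"method": "send_rows", "body": {"moves": [[[0,0,0,0,0,1,-1],[0,0,0,0,0,0.5,-1],[0,0,0,0,0,0.2,-1],[0,0,0,0,0,0,-1],[0,0,0,0,0,0,-1]]]}}

```text
time_s: 3.0
position: [0.3692, 0.3267, 0.1064]
tcp_rot: [[-1.0, 0.028, 0.002], [0.028, 1.0, 0.001], [-0.002, 0.001, -1.0]]
force: [-0.1, -0.4, 0.6]
opening: 0.173
```

```bash
python3 -c "
from h import *
goto([.3684,.3265,.099],88.4)"
```

```text
pos [0.3692 0.3267 0.1064] yaw_y 88.41 t 3.0 shift cm [ 0.08 -0.03  0.74]
turn about tool z 0.008021198357155868
tool z axis [ 0.0018  0.001  -1.    ] F [-0.1 -0.4  0.6] open 0.17331051923179921
```

{"method": "send_rows", "body": {"moves": [[[0,0,0,0.08,0,0,-1],[0,0,0,0,0,0,-1],[0,0,0,0,0,0,-1],[0,0,0,0,0,0.3,-1],[0,0,0,0,0,0.3,-1]]]}}

```text
time_s: 3.5
position: [0.3679, 0.3264, 0.0995]
tcp_rot: [[-1.0, 0.028, 0.0], [0.028, 1.0, 0.0], [-0.0, 0.0, -1.0]]
force: [1.0, -1.3, 6.1]
opening: 0.005
```

{"method": "send_rows", "body": {"moves": [[[0,0,0,0,0,0.2,-1],[0,0,0,0,0,0.2,-1],[0,0,0,0,0,0.2,-1],[0,0,0,0,0,0,-1],[0,0,0,0,0,0,-1]]]}}

```text
time_s: 4.0
position: [0.3682, 0.3265, 0.094]
tcp_rot: [[-1.0, 0.028, 0.001], [0.028, 1.0, 0.0], [-0.001, 0.0, -1.0]]
force: [0.0, -1.1, 5.7]
opening: 0.008
```

{"method": "send_rows", "body": {"moves": [[[0,0,0,0,0,0.15,-1],[0,0,0,0,0,0.15,-1],[0,0,0,0,0,0.05,-1],[0,0,0,0,0,0,-1],[0,0,0,0,0,0,-1]]]}}

```text
time_s: 4.5
position: [0.3682, 0.3265, 0.0906]
tcp_rot: [[-1.0, 0.028, 0.001], [0.028, 1.0, 0.0], [-0.001, 0.0, -1.0]]
force: [0.8, -0.6, 6.8]
opening: 0.007
```

{"method": "send_rows", "body": {"moves": [[[0,0,0,0,0,0.05,-1],[0,0,0,0,0,-0.5,-1],[0,0,0,0,0,-0.5,-1],[0,0,0,0,0,-0.5,-1],[0,0,0,0,0,-0.5,-1]]]}}

```text
time_s: 5.0
position: [0.3681, 0.3264, 0.11]
tcp_rot: [[-1.0, 0.028, 0.001], [0.028, 1.0, 0.0], [-0.001, 0.0, -1.0]]
force: [0.7, -0.8, 4.1]
opening: 0.005
```

{"method": "send_rows", "body": {"moves": [[[0,0,0,0,0,-1.5,-1],[0,0,0,0,0,-2,-1],[0,0,0,0,0,-3,-1],[0,0,0,0,0,-3,1],[0,0,0,0,0,-2,1]]]}}

```text
time_s: 5.5
position: [0.3677, 0.3265, 0.2261]
tcp_rot: [[-1.0, 0.028, 0.001], [0.028, 1.0, 0.001], [-0.001, 0.001, -1.0]]
force: [0.3, 0.5, 0.7]
opening: 0.107
```

```bash
python3 look.py 2 pack_long_center dock_long carrier; python3 -c "
from h import *
cv2.imwrite('pics/c3.png',cv2.resize(cv2.imread('pics/w2.png')[130:330,100:360],None,fx=3,fy=3))"
```

```text
pos [0.3692 0.3275 0.2286] yaw_y 88.43 t 5.55 shift cm [ 0.39 -1.77  2.85]
turn about tool z -1.571411068272667
tool z axis [ 0.0056  0.0033 -1.    ] F [-0.6  0.6  1. ] open 0.15322192639055107
pack_long_center [([0.357, 0.325, 0.131], 0.55)]
dock_long [([0.341, 0.328, 0.094], 0.85)]
carrier [([0.415, 0.203, 0.007], 0.79)]
```

View pics/c3.png

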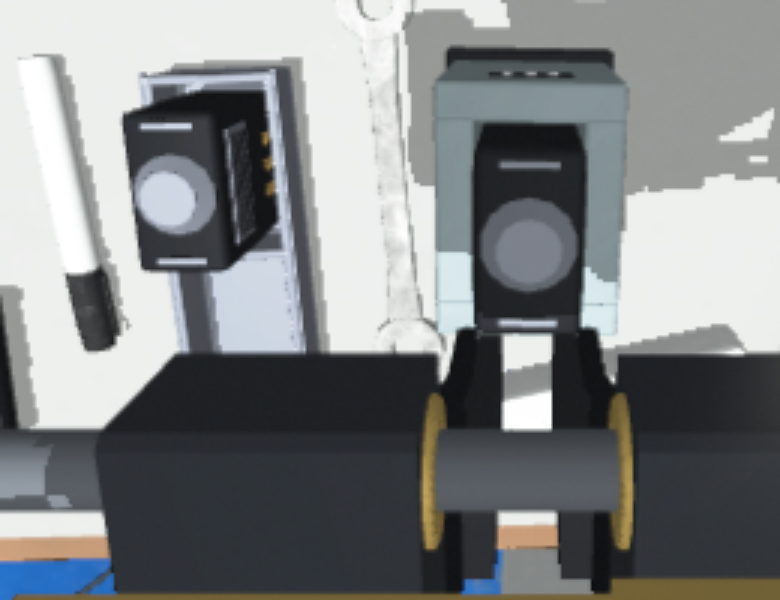

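The pack has sprung up, with its shoulder now above the rim at crop (528,235). While the gripper opens I'll look at the carrier from above before grasping.

{"method": "send_rows", "body": {"moves": [[[0,0,0,-2.25,-3.1,0,1],[0,0,0,-2.25,-3.1,0,1],[0,0,0,-2.25,-3.1,0,1],[0,0,0,-2.25,-3.1,0,1],[0,0,0,0,0,0,1]]]}}

```text
time_s: 6.2
position: [0.4563, 0.1966, 0.2228]
tcp_rot: [[-0.999, 0.033, -0.001], [0.033, 0.999, -0.002], [0.001, -0.002, -1.0]]
force: [0.2, 0.6, 0.1]
opening: 0.741
```

```bash
python3 look.py 3 carrier pack_spare_center; python3 -c "
from h import *
im=cv2.imread('pics/w3.png')
cv2.imwrite('pics/c4.png',cv2.resize(im[100:300,200:380],None,fx=3,fy=3,interpolation=cv2.INTER_CUBIC))"
```

```text
pos [0.4544 0.1981 0.2227] yaw_y 88.17 t 6.25 shift cm [ 9.29 10.9   2.29]
turn about tool z -1.827965451882207
tool z axis [-3.6e-03 -6.0e-04 -1.0e+00] F [ 0.4 -0.2 -1.5] open 0.7886242122855833
carrier [([0.422, 0.202, 0.004], 0.97)]
pack_spare_center [([0.361, 0.199, 0.078], 0.92)]
```

View pics/c4.png

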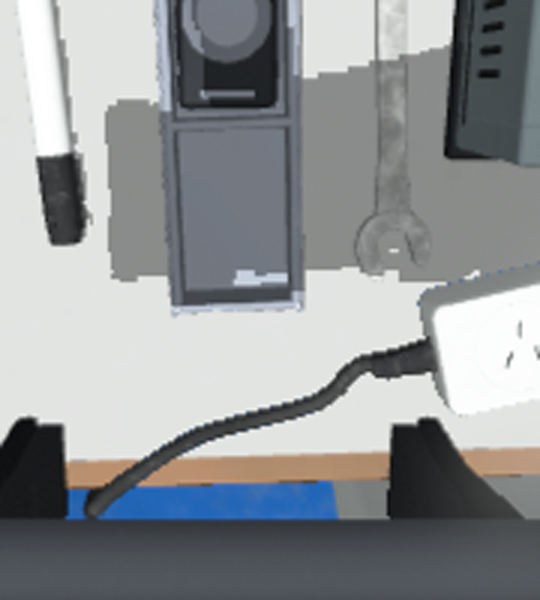

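The crop shows the empty cell clear, with outer far corners at crop (172,312) and (303,306) and the divider at crop row 121.

Run:
```python
from h import *
w=saved(3);f=lambda p:(p[0]/3+200-.3,p[1]/3+100-.3)
A={k:at_z("wrist",f(p),z,w) for k,p,z in [("farL",(172,312),.03),("farR",(303,306),.03),("divL",(164,121),.03),("divR",(301,121),.03),("floorL",(181,288),.004),("floorR",(286,286),.004)]}
for k,v in A.items(): print(k,v.round(4))
e=lambda a,b:np.degrees(np.arctan2(*(A[b]-A[a])[[1,0]]))
print("yaw",e("divL","farL"),e("divR","farR"),e("farL","farR")-90, "wid",np.linalg.norm(A["farL"]-A["farR"]))
t=np.array([at_z("top",(p[0]/4+110-.4,p[1]/4+130-.4),.03)[:2] for p in [(322,135),(411,132),(415,380),(327,382)]]);print("top",t.round(4),t.mean(0),cv2.minAreaRect(t.astype(np.float32)))
print("cell height check",tri(ray("wrist",f((303,306)),w),ray("top",(411/4+109.6,132/4+129.6))),tri(ray("wrist",f((172,312)),w),ray("top",(322/4+109.6,135/4+129.6))))
goto([.3684,.3265,.16],88.4)
```

```text
farL [0.4749 0.1723 0.03  ]
farR [0.4741 0.2266 0.03  ]
divL [0.3976 0.173  0.03  ]
divR [0.3994 0.2265 0.03  ]
floorL [0.4709 0.1749 0.004 ]
floorR [0.4715 0.2213 0.004 ]
yaw -0.5228565627845279 0.08035129040041886 0.8699834295423585 wid 0.05437652124535063
top [[0.4747 0.2282]
 [0.4754 0.172 ]
 [0.3189 0.171 ]
 [0.3188 0.2261]] [0.39693959 0.19933325] ((0.39698684215545654, 0.19961008429527283), (0.1564948707818985, 0.056221853941679), 0.34436509013175964)
cell height check (array([ 0.53314729,  0.22951086, -0.24771732]), np.float64(0.04466730109330896)) (array([0.43420976, 0.18991036, 0.22196861]), np.float64(0.019487817592159153))
pos [0.4529 0.1998 0.223 ] yaw_y 88.36 t 6.35 shift cm [ 8.78 12.43  6.34]
turn about tool z -0.03621019966841743
tool z axis [-4.e-03 -2.e-04 -1.e+00] F [0.3 0.2 0.9] open 0.8820482635495377
```

Both views put the empty cell at (0.4357, 0.1995) with a yaw of about 0. Now I'll go back and grip the pack.

{"method": "send_rows", "body": {"moves": [[[0,0,0,2.2,3.1,0,1],[0,0,0,2.2,3.1,0,1],[0,0,0,2.2,3.1,0,1],[0,0,0,2.2,3.1,0,1],[0,0,0,0,0,0,1]]]}}

```text
time_s: 6.85
position: [0.3649, 0.3297, 0.2239]
tcp_rot: [[-1.0, 0.02, -0.003], [0.02, 1.0, 0.0], [0.003, 0.0, -1.0]]
force: [-0.6, -0.6, -0.6]
opening: 1.002
```

{"method": "send_rows", "body": {"moves": [[[0,0,0,0,0,2,1],[0,0,0,0,0,2,1],[0,0,0,0,0,2,1],[0,0,0,0,0,0,1],[0,0,0,0,0,0,1]]]}}

```text
time_s: 7.35
position: [0.369, 0.3263, 0.1643]
tcp_rot: [[-1.0, 0.027, -0.001], [0.027, 1.0, -0.001], [0.001, -0.001, -1.0]]
force: [1.0, 0.3, 0.6]
opening: 0.998
```

```bash
python3 -c "
from h import *
goto([.3684,.3265,.096],88.4)"
```

```text
pos [0.369  0.3263 0.1643] yaw_y 88.47 t 7.35 shift cm [0.05 0.02 6.83]
turn about tool z 0.06544721902989181
tool z axis [-1.4e-03 -8.0e-04 -1.0e+00] F [1.  0.3 0.6] open 0.9984610897816033
```

{"method": "send_rows", "body": {"moves": [[[0,0,0,0.05,0,2,1],[0,0,0,0,0,2,1],[0,0,0,0,0,1.8,1],[0,0,0,0,0,0.9,1],[0,0,0,0,0,0,1]]]}}

```text
time_s: 7.85
position: [0.3691, 0.3262, 0.0973]
tcp_rot: [[-1.0, 0.028, -0.001], [0.028, 1.0, -0.001], [0.001, -0.001, -1.0]]
force: [-0.1, 0.2, 0.3]
opening: 1.002
```

{"method": "send_rows", "body": {"moves": [[[0,0,0,0,0,0,-1],[0,0,0,0,0,0,-1],[0,0,0,0,0,0,-1],[0,0,0,0,0,0,-1],[0,0,0,0,0,0,-1]]]}}

```text
time_s: 8.35
position: [0.3694, 0.3264, 0.0979]
tcp_rot: [[-1.0, 0.028, 0.001], [0.028, 1.0, 0.0], [-0.001, 0.0, -1.0]]
force: [-0.3, -0.4, -0.1]
opening: 0.634
```

{"method": "send_rows", "body": {"moves": [[[0,0,0,0,0,0,-1],[0,0,0,0,0,0,-1],[0,0,0,0,0,0,-1],[0,0,0,0,0,0,-1],[0,0,0,0,0,0,-1]]]}}

```text
time_s: 8.85
position: [0.3692, 0.3264, 0.0975]
tcp_rot: [[-1.0, 0.028, 0.0], [0.028, 1.0, 0.0], [-0.0, 0.0, -1.0]]
force: [0.5, 0.8, 0.4]
opening: 0.39
```

It has gripped: opening 0.39 is 34 mm. Drawing it straight up.

{"method": "send_rows", "body": {"moves": [[[0,0,0,0,0,0,-1],[0,0,0,0,0,-0.5,-1],[0,0,0,0,0,-1,-1],[0,0,0,0,0,-1,-1],[0,0,0,0,0,-1,-1]]]}}

```text
time_s: 9.35
position: [0.3693, 0.3263, 0.1336]
tcp_rot: [[-1.0, 0.028, 0.0], [0.028, 1.0, 0.0], [-0.0, 0.0, -1.0]]
force: [0.4, 0.2, -1.0]
opening: 0.389
```

{"method": "send_rows", "body": {"moves": [[[0,0,0,0,0,-1.5,-1],[0,0,0,0,0,-1.5,-1],[0,0,0,0,0,-1,-1],[0,0,0,0,0,0,-1],[0,0,0,0,0,0,-1]]]}}

```text
time_s: 9.85
position: [0.3691, 0.3262, 0.1728]
tcp_rot: [[-1.0, 0.028, 0.0], [0.028, 1.0, 0.0], [-0.0, 0.0, -1.0]]
force: [0.7, -0.6, -2.1]
opening: 0.388
```

```bash
python3 look.py 4 pack_long_center; python3 -c "
from h import *
goto([.4357,.1995,.175],90)
cv2.imwrite('pics/c5.png',cv2.imread('pics/w4.png'))"
```

```text
pos [0.3688 0.3261 0.1723] yaw_y 88.41 t 9.9 shift cm [ 0.34 -1.62 -2.77]
turn about tool z -1.5872483268990436
tool z axis [-7.e-04 -4.e-04 -1.e+00] F [-0.9 -0.8 -2.5] open 0.3895748462817405
pack_long_center [([0.346, 0.327, 0.206], 0.86)]
pos [0.3687 0.326  0.172 ] yaw_y 88.41 t 9.95 shift cm [ -7.05 -12.46  -0.3 ]
turn about tool z -1.5888829394698547
tool z axis [-1.2e-03 -7.0e-04 -1.0e+00] F [-1.2 -0.1 -2.7] open 0.3893776551027727
```

View pics/c5.png

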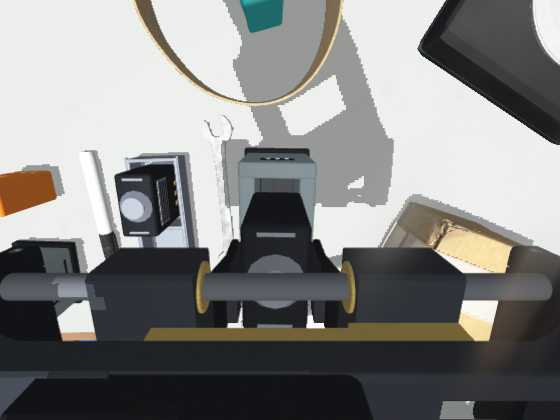

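The pack is held upright at (275,240), clear of the well, and the well is empty. Carrying it to the cell.

{"method": "send_rows", "body": {"moves": [[[0,0,0,-1,-1.7,0,-1],[0,0,0,-1.7,-3,0,-1],[0,0,0,-1.8,-3.1,0,-1],[0,0,0,-1.6,-2.9,0,-1],[0,0,0,-1,-1.8,0,-1]]]}}

```text
time_s: 10.45
position: [0.4374, 0.1975, 0.1718]
tcp_rot: [[-1.0, 0.029, -0.001], [0.029, 1.0, -0.001], [0.001, -0.001, -1.0]]
force: [0.6, 0.3, -1.2]
opening: 0.39
```

{"method": "send_rows", "body": {"moves": [[[0,0,-1.6,0,0,0,-1],[0,0,0,0,0,1,-1],[0,0,0,0,0,2,-1],[0,0,0,0,0,1,-1],[0,0,0,0,0,0,-1]]]}}

```text
time_s: 10.95
position: [0.4345, 0.1998, 0.1306]
tcp_rot: [[-1.0, -0.002, -0.005], [-0.002, 1.0, -0.001], [0.005, -0.001, -1.0]]
force: [-0.5, 1.0, -1.6]
opening: 0.389
```

```bash
python3 look.py 5 carrier pack_long_center; python3 -c "
from h import *
goto([.4365,.1995,.0435],90)
a=cv2.imread('pics/w5.png')[60:340,130:430];b=capture('side')[150:230,200:320]
cv2.imwrite('pics/c6.png',np.hstack([cv2.resize(a,(480,448)),cv2.copyMakeBorder(cv2.resize(b,(320,213)),0,235,0,0,0)]))"
```

```text
pos [0.4354 0.1999 0.1315] yaw_y 90.08 t 11.0 shift cm [ 7.05 11.02 -6.83]
turn about tool z 0.07960349961757629
tool z axis [-3.e-03 -5.e-04 -1.e+00] F [ 0.  -0.1 -1.9] open 0.3918646743101293
carrier [([0.394, 0.198, 0.028], 0.86)]
pack_long_center [([0.413, 0.2, 0.166], 0.97), ([0.393, 0.2, 0.025], 0.5), ([0.368, 0.323, 0.086], 0.29)]
pos [0.4367 0.1999 0.1327] yaw_y 90.06 t 11.1 shift cm [ 0.03 -0.05  8.92]
turn about tool z 0.0635820281960946
tool z axis [ 2.e-04  1.e-04 -1.e+00] F [ 0.1  0.7 -1.9] open 0.3865659616618275
```

View pics/c6.png

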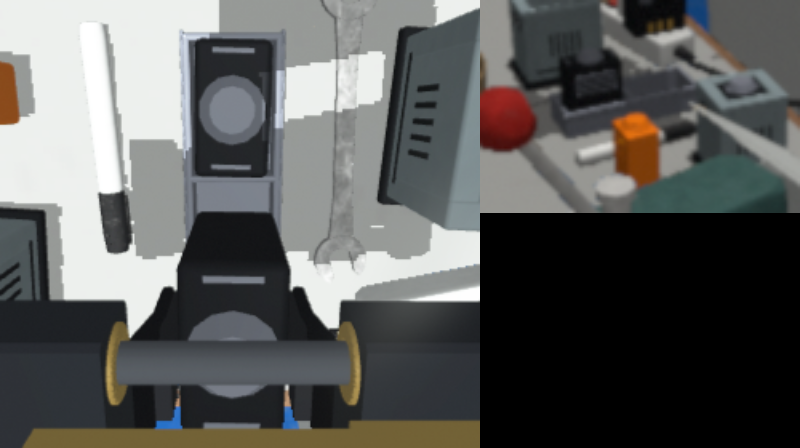

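The held pack lines up with the carrier and spare at crop column 233. In the side view it hangs upright over the empty cell. Lowering it.

{"method": "send_rows", "body": {"moves": [[[0,0,0,0,-0.05,1.5,-1],[0,0,0,0,0,2,-1],[0,0,0,0,0,2,-1],[0,0,0,0,0,1.7,-1],[0,0,0,0,0,1,-1]]]}}

```text
time_s: 11.65
position: [0.4369, 0.199, 0.0501]
tcp_rot: [[-1.0, -0.0, 0.0], [-0.0, 1.0, 0.0], [-0.0, 0.0, -1.0]]
force: [-0.7, 0.4, -1.7]
opening: 0.387
```

{"method": "send_rows", "body": {"moves": [[[0,0,0,0,0,0.2,-1],[0,0,0,0,0,0.1,-1],[0,0,0,0,0,0.1,-1],[0,0,0,0,0,0.1,-1],[0,0,0,0,0,0,-1]]]}}

```text
time_s: 12.15
position: [0.437, 0.199, 0.046]
tcp_rot: [[-1.0, -0.0, 0.001], [-0.0, 1.0, 0.0], [-0.001, 0.0, -1.0]]
force: [-0.7, 0.1, -2.3]
opening: 0.391
```

{"method": "send_rows", "body": {"moves": [[[0,0,0,0,0,0.1,-1],[0,0,0,0,0,0.1,-1],[0,0,0,0,0,0.05,-1],[0,0,0,0,0,0,-1],[0,0,0,0,0,0,-1]]]}}

```text
time_s: 12.65
position: [0.4369, 0.199, 0.0435]
tcp_rot: [[-1.0, -0.0, 0.001], [-0.0, 1.0, 0.0], [-0.001, 0.0, -1.0]]
force: [-0.3, 0.3, 5.3]
opening: 0.387
```

It touched the floor at TCP z = 0.0435, exactly the expected height. Releasing and withdrawing straight up.

{"method": "send_rows", "body": {"moves": [[[0,0,0,0,0,0,0.5],[0,0,0,0,0,0,0.5],[0,0,0,0,0,0,0.5],[0,0,0,0,0,0,0.5],[0,0,0,0,0,0,0.5]]]}}

```text
time_s: 13.15
position: [0.4367, 0.1988, 0.0429]
tcp_rot: [[-1.0, -0.0, -0.0], [-0.0, 1.0, -0.0], [0.0, -0.0, -1.0]]
force: [-0.1, 0.3, -0.4]
opening: 0.718
```

{"method": "send_rows", "body": {"moves": [[[0,0,0,0,0,-1,0.5],[0,0,0,0,0,-2,0.5],[0,0,0,0,0,-3,0.5],[0,0,0,0,0,-4,0.5],[0,0,0,0,0,-4,0.5]]]}}

```text
time_s: 13.65
position: [0.4361, 0.1988, 0.1848]
tcp_rot: [[-1.0, -0.0, -0.001], [-0.0, 1.0, -0.0], [0.001, -0.0, -1.0]]
force: [0.7, 0.4, -0.6]
opening: 0.744
```

{"method": "send_rows", "body": {"moves": [[[0,0,0,0,0,-3,0.5],[0,0,0,2,4,0,0.5],[0,0,0,2,4,0,0.5],[0,0,0,2,4,0,0.5],[0,0,0,2,4,0,0.5]]]}}

```text
time_s: 14.15
position: [0.3557, 0.36, 0.214]
tcp_rot: [[-1.0, 0.0, 0.001], [0.0, 1.0, 0.001], [-0.001, 0.001, -1.0]]
force: [1.0, 1.2, 0.1]
opening: 0.75
```

```bash
python3 -c "
from h import *
a=capture('top')
b=capture('side')
print(readout.read_state()['time_s'],[(d['location'].round(3) if hasattr(d['location'],'round') else d['location'],d['p']) for d in spot_in('top','pack_long_center')])
cv2.imwrite('pics/f.png',np.vstack([cv2.resize(a[130:250,110:310],(560,336)),cv2.resize(b[140:240,200:400],(500,250)).repeat(1,0) if 0 else cv2.copyMakeBorder(cv2.resize(b[140:240,200:400],(500,250)),0,0,0,60,0)]))"
```

```text
14.25 [([0.4315, 0.1922, 0.0759], 0.63), ([0.3948, 0.1866, 0.0249], 0.57)]
```

View pics/f.png

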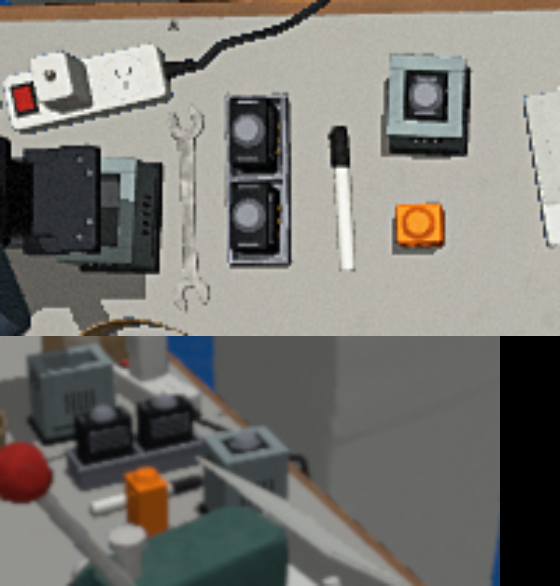

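The final views show both packs upright in the carrier. The short pack is still latched, and the spanner, marker and decoys are where they were. The tool is clear, so I'm handing in.

```bash
python3 -c "
from rig import *
print(bot.hand_in())"
```

```text
the job is handed in; nothing more can be done
None
```

The long pack now stands upright on the floor of the carrier's empty cell, and I handed the job in at about 14 s of the 40 s allowed. I pressed its button about 8 mm (around 7 N) and it sprang up. I then gripped it across its 34 mm thickness, drew it straight up, lowered it into the cell and released it.

**Last checks:**
- **Placement:** it touched the cell floor at the expected height, with 5 N on contact. The top and side views show it upright beside the spare.
- **Rest of the bench:** the short pack is still latched. The spare, spanner, marker and orange decoy look unmoved. The last crops did not cover the tape roll, beaker or turquoise block, but the arm never went near the first two.
- **Robot:** the tool is clear and touching nothing.

**Failed or disagreeing checks:** my height check by triangulating the carrier corners failed because I paired left and right corners wrongly. I did not redo it, so the cell's height came from the task text. Placing the cell separately from each view gave positions within 1–2 mm of each other. The network's final pack position was about 4 to 7 mm off mine, which is about its stated accuracy, and the picture shows the pack inside the cell.

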